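# Change the die selector of the blue crimping press

### The arm

A 6-joint arm with a two-finger parallel gripper is mounted at the origin on a cart in front of the work surface, level with it; the furniture and walls round the work are solid. World frame = base frame: x ahead of the robot, y to its left, z up, the work surface at z = 0. Lengths are in mm, angles in rad, forces in N, time in s.
With the tool pointing down it reaches from about 275 to 750 mm from the base axis. Payload 10.2 kg.
Tool frame: the origin (TCP) lies midway between the tips of the shut fingers; the grasp point (between the pads) lies 19 mm behind it; z points along the fingers, y is the line along which they close (so a half turn about z gives the same grasp; the last joint's range is limited). The gripper opens to 85 mm and grips with 20 to 120 N. Pads are 22 mm wide; open, the fingers measure 114 mm over their backs; the gripper's body (76 mm by 85 mm) begins 54 mm behind the grasp point. The pads swing forward as they close: fully open they stand 13 mm farther back than shut.
Start: joints at [-1.387, 0.313, 1.498, -0, 1.331, -0.223], TCP at [207.716, -482.167, 231.294] pointing down, gripper open.
Joint ranges: [-2.94, 2.94], [-0.97, 2.17], [0.19, 2.56], [-1.23, 4.37], [0.02, 3.11], [-2.88, 2.88]. Speed limits (rad/s): [2.39, 2.39, 3.01, 3.14, 3.14, 3.14].

### API

Orientations are given as a unit quaternion [w, x, y, z].
In Python, from rig import sense, capture, finish_job, find_in, place_of gives the robot as it stands. The module is installed in compiled form; this text tells all that it offers.
- The arm moves only by the shell command python3 -m jog 'ROWS' [FORCE]. ROWS is JSON, a list of rows, each an object of numbers: "tx", "ty", "tz": the shift along the tool's x, y, z in mm; "ax", "ay", "az": the turn, a rotation vector about the tool's x, y, z in rad; "jaw": the closure, from -1 (fully open) to 1 (shut), so that 0 is half open. In form: [{"tx": .., "ty": .., "tz": .., "ax": .., "ay": .., "az": .., "jaw": ..}, ...]. A call has 1 to 5 rows; each row shifts and turns the commanded pose from where the row before left it, along the tool's axes as they then stand; what a row does not reach is not made up. A row lasts 1/8 s, in which the tool goes at most 62.5 mm and 10.7 degrees, less where a joint would pass 70% of its speed; a pose out of reach is approached as far as the arm can. A call with a gripper value outside its range is refused whole. The fingers move at their own pace and stop on an object; FORCE is the grip in N (left out, the last holds). Time passes only in rows, so rows that do not move let the fingers close. It gives the time, the measured TCP pose, the force, the opening and the grip force at its end, in the units of the state.
- sense(): the state, without advancing time (a new reading comes with each control period).
- capture(name): name is "scene" or "top" or "wrist"; returns a dict with "color" (400x640x3 uint8, red, green, blue), "depth" (400x640 float32, mm along the optical axis (not along the pixel's ray), 0 where there is no reading), "fx", "fy", "cx", "cy" (pixels), "k1" (the pictures are not rectified: a ray, as slopes to the right and down, at radius r is drawn at 1 + k1 r^2 times it, then the intrinsics apply), "camera_from_world" (4x4, takes a point from world to camera coordinates); the wrist camera has in their place "mount" (4x4, takes a point from camera to tool coordinates, whose origin is the TCP and whose axes are the flange's). Camera axes: x right, y up, looking along -z (the intrinsics and any distortion apply to the point x, -y, -z); pixel columns grow to the right and rows downward; lengths in mm; the calibration is good to about 2 mm. A picture is of the moment at which its call begins: read the wrist's pose just before it.
- finish_job(): hands the job in; it is judged then, once.
Trained networks look in the newest picture that a camera, given by its name, has taken for a name from the list of things; names that differ only in an ending like _2 or _b are one class to them, and where a whole thing is asked for, a point or a joint stands for the part that bears it (a point fixed in the world has none). Each returns a list of dicts, best first, with "conf" (0 to 1); they miss things now and then, are a little off and sometimes report something else, mostly with a low value. They report only what shows in the picture. A call takes as long as a camera call.
- find_in(query, camera): "centre" ([column, row] in pixels, amid what is visible of it).
- place_of(query, camera): "centre" ([column, row] in pixels: a listed point, or the origin of a listed thing).
The state is a dict: "time_s": time; "joints": joint angles; "dq": joint speeds; "tau": joint torques, N m; "eef_pos": TCP position; "ee_rot": TCP orientation; "force": force on the tool from outside, world axes, zero at the start; "wrist_torque": the same for the moment, N m; "grip_width": opening from 0.0 (shut) to 1.0 (fully open); "grip_force": force on a finger pad.
Only numpy, scipy, OpenCV 4.12 (cv2) and the standard library are available. Lean on these libraries where they do the work, as an engineer would, in place of code of your own. Each camera call takes 0.05 s, during which the arm holds its last target. There are 200 camera calls.

### The job

The blue crimping press is parked: the sprung black selector bar on its top rests in the red groove. Pull the bar up, turn it past the white mark until its white pointer is at the green mark, and let it snap fully down into the notch there. Leave the selector of the orange press as it is.

Things in the scene. Friction and masses are not known exactly. Their poses are not given: they have to be found in the camera images.
- blue_grip (a point): Black selector bar on the BLUE press: 62 long, 14 wide, 30 mm tall. Point on its upright turning axis, 18 mm above the bar's underside, 12 below its top, 104 above the bench when down. x: along the bar, white-striped pointer end at -x, 35 mm off (other end 27); y: across the 14 mm, to grip; z: up, the pull. Moves with the bar. Index pin under the pointer; tooth tips 74 mm above bench.
- blue_knob (a joint): Turn of that bar, rad, anticlockwise from above positive. Parking groove -0.92 to -0.59 (red arc), notches at 0 (white dot) and +0.61 (green dot); stops at -0.92 and 0.71. Seen from the robot: red left, white middle (nearest), green right, on the dial's rim. Upright tooth flanks block turning while down; sloped tips guide the pin home if let go within 12 degrees of a notch. Turns freely when up.
- blue_lift (a joint): How far that bar is pulled up, m: 0 fully down in a notch or the groove, about 0.010 when the pin just clears the teeth, 0.018 at the upper stop. A spring pulls it down with 5 N (down) to 8.6 N (fully up).
- orange_pointer (a point): Not to be moved: pointer end of the bar on the ORANGE press, 35 mm from its axis. Both presses are alike but for colour and are fixed side by side, left or right: foot 160 x 112 mm, box housing 60 mm high with a steel crimping nose towards the robot, round 86 mm dark grey dial on top; beside the bar nothing stands above the teeth.

How it is judged (in metres and radians):
On the way:
1. the blue press's selector bar is pulled up clear of its groove (value of joint blue_lift above 0.008 m), for 0.1 s.
At the end, for the whole second after the job is handed in: The blue press's selector bar stands at the green mark (turn 0.61 rad, up to 0.17 rad less), has snapped down into that notch (lift under 3 mm) and is still; the orange press's pointer is where it was at the start, within 8 mm (value of joint blue_knob between 0.44 and 0.8 rad and value of joint blue_lift below 0.003 m and velocity of joint blue_knob between -0.05 and 0.05 rad/s and distance of orange_pointer from where it was at the start of the episode below 0.008 m); the robot touches nothing.
It fails at once if the orange press's selector is lifted or turned (its pointer end moved more than 8 mm) (distance of orange_pointer from where it was at the start of the episode above 0.008 m).
It also fails if it takes over 32 s, if anything falls off the work surface, if the arm or the gripper's body presses on something with over 40 N, if the wrist force passes 120 N, or if a joint passes its speed limit or range.

## Working session

There is one attempt and no reset: what is moved stays moved. The work goes in short steps, Python scripts to look and compute and a shell command to move; the robot and the scene stay as the last step left them, time stands still between calls to the robot, and variables do not carry over. Pictures are saved under pics/ and viewed, at most 10 in all, crops included, and the job is handed in when it is done.

```bash
mkdir -p pics; cat > h.py <<'E'
import numpy as np, cv2
from rig import *
def ray(c,px):
    s=np.array([(px[0]-c["cx"])/c["fx"],(px[1]-c["cy"])/c["fy"]]); u=s.copy()
    for _ in range(20): u=s/(1+c["k1"]*(u@u))
    return np.array([u[0],-u[1],-1.])
def cw(c,st=None):
    if "camera_from_world" in c: return np.linalg.inv(np.array(c["camera_from_world"]))
    from scipy.spatial.transform import Rotation as R
    q=np.array(st["ee_rot"]); T=np.eye(4); T[:3,:3]=R.from_quat(q[[1,2,3,0]]).as_matrix(); T[:3,3]=st["eef_pos"]
    return T@np.array(c["mount"])
def atz(c,px,z,st=None):
    T=cw(c,st); d=T[:3,:3]@ray(c,px); o=T[:3,3]; return o+d*(z-o[2])/d[2]
def save(n,c): cv2.imwrite(f"pics/{n}.png",np.ascontiguousarray(c["color"][:,:,::-1]))
E
python3 - <<'E'
from h import *
s=sense(); print(s)
for n in ("scene","top"):
    c=capture(n); save(n,c)
    for q in ("blue_grip","orange_pointer"):
        for r in place_of(q,n)[:3]: print(n,q,r,atz(c,r["centre"],104).round(1))
a=cv2.imread("pics/scene.png");b=cv2.imread("pics/top.png")
cv2.imwrite("pics/both.png",cv2.resize(np.vstack([a,b]),(480,600)))
E
```

```text
{'time_s': 0.0, 'joints': array([-1.38736776e+00,  3.13428054e-01,  1.49845325e+00,  3.50333053e-06,
        1.33100812e+00, -2.23386625e-01]), 'dq': array([ 0.00019665,  0.00057867,  0.00101977, -0.00058885,  0.0012641 ,
       -0.00174926]), 'tau': array([ 1.04930044e-03, -4.12264717e+01, -2.59744245e+01, -1.05793977e-04,
        4.10244218e-03,  2.85900668e-06]), 'eef_pos': array([ 207.68181236, -481.88640747,  230.74022528]), 'ee_rot': array([-6.48220068e-04,  9.79383783e-01,  2.02007390e-01,  1.46541483e-05]), 'force': array([-0.07982883, -0.26175788, -0.09458215]), 'wrist_torque': array([0.01000935, 0.02762727, 0.01008571]), 'grip_force': 0.0, 'grip_width': 0.9970324394434767}
scene blue_grip {'centre': [270.1, 246.5], 'conf': 0.51} [527.9 149.1 104. ]
scene orange_pointer {'centre': [366.1, 189.9], 'conf': 0.55} [ 512.4 -161.7  104. ]
top blue_grip {'centre': [262.9, 202.2], 'conf': 0.72} [521.5 154.9 104. ]
top orange_pointer {'centre': [384.2, 211.0], 'conf': 0.73} [ 505.9 -144.1  104. ]
```

View pics/top.png

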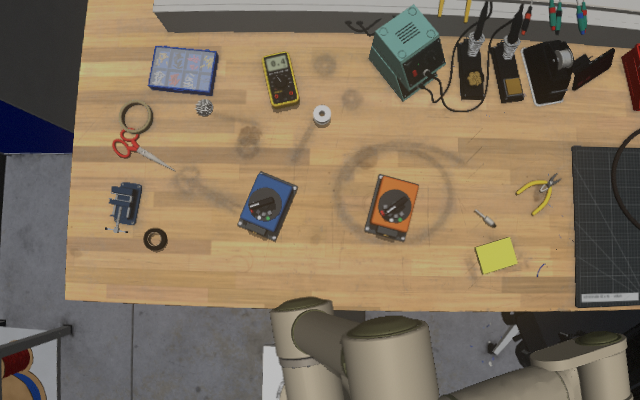

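```bash
python3 -m jog '[{"tx":45,"ty":-38},{"tx":45,"ty":-38},{"tx":45,"ty":-38},{"tx":45,"ty":-38},{"tx":45,"ty":-38}]'; python3 -m jog '[{"tx":45,"ty":-38},{"tx":45,"ty":-38},{"tx":45,"ty":-38},{"tx":45,"ty":-38},{"tx":45,"ty":-38}]'
python3 - <<'E'
from h import *
s=sense(); c=capture("wrist"); save("w1",c); print(c["mount"],s["eef_pos"],s["joints"])
print(atz(c,(320,200),104,s))
for q in ("blue_grip","orange_pointer"):
    for r in place_of(q,"wrist")[:3]: print(q,r,atz(c,r["centre"],104,s).round(1))
E
```

```text
[[ 2.53621240e-04  9.47711851e-01  3.19127222e-01  8.36083963e+01]
 [ 9.99999730e-01 -4.60270750e-04  5.72131929e-04  9.84523445e-02]
 [ 6.89101135e-04  3.19126991e-01 -9.47711712e-01 -1.43884951e+02]
 [ 0.00000000e+00  0.00000000e+00  0.00000000e+00  1.00000000e+00]] [ 207.70399939 -482.09214381  231.12041683] [-1.38739310e+00  3.13087325e-01  1.49790665e+00 -7.55371400e-06
  1.33100244e+00 -2.23414089e-01]
[ 200.63206474 -482.99056385  104.        ]schema error: expected keys tx, ty, tz, ax, ay, az, jaw
schema error: expected keys tx, ty, tz, ax, ay, az, jaw
```

View pics/w1.png

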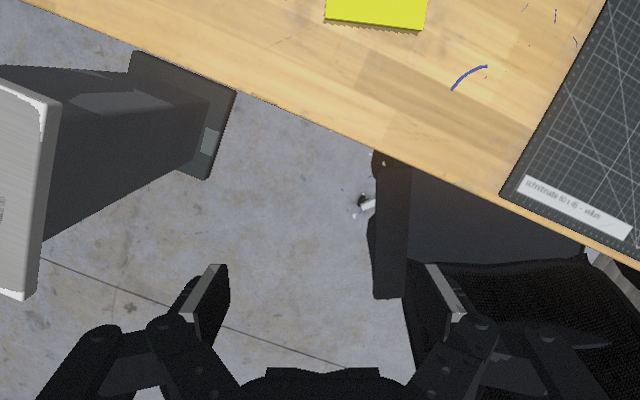

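The arm did not move because every row needs all seven keys. The picture shows only the bench edge, so I'm sending the moves again in full.

```bash
for i in 1; do python3 -m jog '[{"tx":45,"ty":-38,"tz":0,"ax":0,"ay":0,"az":0,"jaw":-1},{"tx":45,"ty":-38,"tz":0,"ax":0,"ay":0,"az":0,"jaw":-1},{"tx":45,"ty":-38,"tz":0,"ax":0,"ay":0,"az":0,"jaw":-1},{"tx":45,"ty":-38,"tz":0,"ax":0,"ay":0,"az":0,"jaw":-1},{"tx":45,"ty":-38,"tz":0,"ax":0,"ay":0,"az":0,"jaw":-1}]'; python3 -m jog '[{"tx":45,"ty":-38,"tz":0,"ax":0,"ay":0,"az":0,"jaw":-1},{"tx":45,"ty":-38,"tz":0,"ax":0,"ay":0,"az":0,"jaw":-1},{"tx":45,"ty":-38,"tz":0,"ax":0,"ay":0,"az":0,"jaw":-1},{"tx":45,"ty":-38,"tz":0,"ax":0,"ay":0,"az":0,"jaw":-1},{"tx":45,"ty":-38,"tz":0,"ax":0,"ay":0,"az":0,"jaw":-1}]'; done
python3 - <<'E'
from h import *
s=sense(); c=capture("wrist"); save("w2",c); print(s["eef_pos"],s["ee_rot"],s["joints"])
for q in ("blue_grip","orange_pointer"):
    for r in place_of(q,"wrist")[:3]: print(q,r,atz(c,r["centre"],104,s).round(1))
E
```

```text
time_s: 1.08
eef_pos: [339.7, -216.9, 231.5]
ee_rot: [0.0, 0.979, 0.202, 0.0]
force: [1.4, -0.7, 0.8]
grip_width: 1.006
grip_force: 0.0
time_s: 1.7
eef_pos: [471.3, 46.8, 231.5]
ee_rot: [0.0, 0.979, 0.202, 0.0]
force: [0.7, -0.6, -0.3]
grip_width: 0.995
grip_force: 0.0
[471.27446105  46.82207702 231.51784204] [1.81353931e-04 9.79373386e-01 2.02058503e-01 3.15585258e-04] [-1.49011052e-01  1.98750148e-01  1.64507798e+00 -1.27257084e-04
  1.29704694e+00  1.01490096e+00]
orange_pointer {'centre': [527.0, 239.3], 'conf': 0.77} [ 505.2 -147.1  104. ]
```

View pics/w2.png

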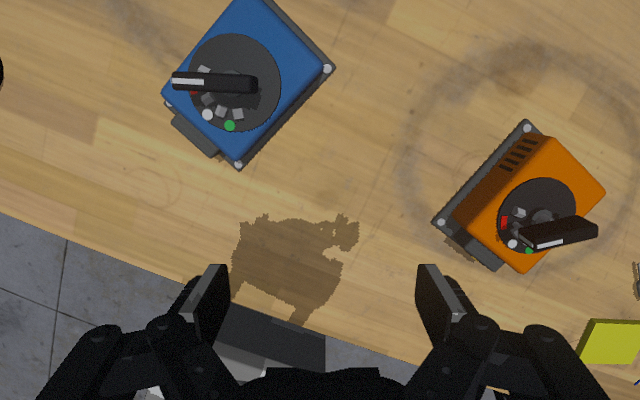

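Blue bar: pointer end at about (173,77), far end at (257,80), with the white dot at (207,114) and the green dot at (229,126). I'll measure them in world coordinates.

```bash
python3 - <<'E'
from h import *
s=sense(); c=capture("wrist"); c2=c
a=cv2.resize(c["color"][20:190,130:350,::-1],None,fx=3,fy=3,interpolation=cv2.INTER_CUBIC); cv2.imwrite("pics/w3.png",a)
p=atz(c,(173,76),116,s);q=atz(c,(257,79),116,s);d=q-p
print(p,q,np.linalg.norm(d),np.arctan2(d[1],d[0]),"axis",p+d*35/62)
for n,px in (("white",(207,114)),("green",(229,126)),("dial",(236,82))): print(n,atz(c,px,66,s).round(1))
print(find_in("blue_grip","wrist"), place_of("blue_knob","wrist"))
D=c["depth"]; print([D[int(y),int(x)] for x,y in ((207,114),(229,126),(200,80),(240,80),(260,110))])
for x,y in ((207,114),(229,126),(200,78),(240,78),(260,110),(255,150)):
    pc=ray(c,(x,y))*D[y,x]; T=cw(c,s); print((T[:3,:3]@pc+T[:3,3]).round(1))
E
```

```text
[513.63259974 188.3191925  116.        ] [536.21438155 128.62549525 116.        ] 63.82220900120897 -1.2091406886632585 axis [526.38037979 154.6211376  116.        ]
white [487.1 170.1  66. ]
green [484.8 147.6  66. ]
dial [524.2 154.5  66. ]Traceback (most recent call last):
  File "<stdin>", line 7, in <module>
ValueError: it knows: blue_grip, orange_pointer
```

View pics/w3.png

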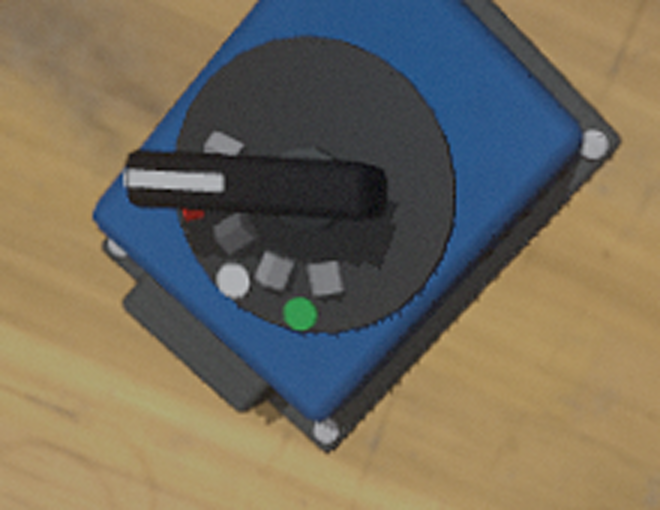

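```bash
python3 -m jog '[{"tx":46,"ty":-39,"tz":0,"ax":0,"ay":0,"az":0,"jaw":-1},{"tx":46,"ty":-39,"tz":0,"ax":0,"ay":0,"az":0,"jaw":-1},{"tx":0,"ty":0,"tz":10,"ax":0,"ay":0,"az":-0.17,"jaw":-1},{"tx":0,"ty":0,"tz":10,"ax":0,"ay":0,"az":-0.17,"jaw":-1},{"tx":0,"ty":0,"tz":10,"ax":0,"ay":0,"az":-0.17,"jaw":-1}]'; python3 -m jog '[{"tx":0,"ty":0,"tz":0,"ax":0,"ay":0,"az":-0.17,"jaw":-0.5},{"tx":0,"ty":0,"tz":0,"ax":0,"ay":0,"az":-0.17,"jaw":-0.3},{"tx":0,"ty":0,"tz":0,"ax":0,"ay":0,"az":-0.17,"jaw":-0.3},{"tx":0,"ty":0,"tz":0,"ax":0,"ay":0,"az":-0.17,"jaw":-0.3},{"tx":0,"ty":0,"tz":0,"ax":0,"ay":0,"az":-0.17,"jaw":-0.3}]'; python3 -m jog '[{"tx":0,"ty":0,"tz":0,"ax":0,"ay":0,"az":-0.16,"jaw":-0.3},{"tx":0,"ty":0,"tz":0,"ax":0,"ay":0,"az":0,"jaw":-0.3}]'
python3 - <<'E'
from h import *
s=sense(); c=capture("wrist"); save("w4",c); print(s["eef_pos"],s["ee_rot"],s["joints"],s["time_s"])
for r in place_of("blue_grip","wrist")[:3]: print(r,atz(c,r["centre"],104,s).round(1))
E
```

```text
time_s: 2.58
eef_pos: [524.3, 151.3, 201.1]
ee_rot: [0.0, 0.896, 0.444, -0.0]
force: [-0.0, 0.1, -0.6]
grip_width: 1.002
grip_force: 0.0
time_s: 3.2
eef_pos: [524.3, 151.1, 201.5]
ee_rot: [0.0, 0.633, 0.774, -0.0]
force: [0.5, 0.4, -0.4]
grip_width: 0.647
grip_force: 0.0
time_s: 3.45
eef_pos: [524.4, 151.4, 201.5]
ee_rot: [0.0, 0.572, 0.82, -0.0]
force: [-0.2, -0.2, 0.2]
grip_width: 0.65
grip_force: 0.0
[524.35677082 151.4364917  201.49048427] [ 7.76290880e-05  5.72235464e-01  8.20089365e-01 -1.58197555e-05] [ 6.64790598e-02  3.82363837e-01  1.48026399e+00 -1.27174234e-04
  1.27886348e+00 -2.85822367e-01] 3.45
{'centre': [320.9, 196.0], 'conf': 0.79} [523.2 156.3 104. ]
```

View pics/w4.png

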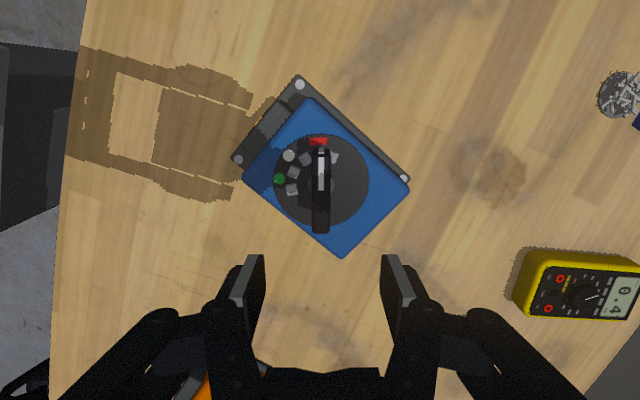

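Bar runs straight down the image, pointer (322,150) to far end (320,231), so it is aligned with the tool. The network puts the axis within about 3 mm of my earlier fix. I'm working out the final offset.

```bash
python3 - <<'E'
from h import *
from scipy.spatial.transform import Rotation as R
s=sense(); c=capture("wrist")
g=c["color"][140:240,290:350].max(2); 
p=atz(c,(322,150),116,s);q=atz(c,(320,210),116,s)
for px in ((322,150),(320,208),(320.5,212)): print(px,atz(c,px,116,s).round(1))
q=np.array(s["ee_rot"]);M=R.from_quat(q[[1,2,3,0]]).as_matrix()
for t in ((523.2,156.3,85),(525,155.3,85)): print(M.T@(np.array(t)-s["eef_pos"]))
for px in ((289,155),(279,179)): print(atz(c,px,66,s).round(1))
T=cw(c,s);print("cam",T[:3,3].round())
for y in range(146,240,6): 
    P=(T[:3,:3]@(ray(c,(321,y))*c["depth"][y,321])+T[:3,3]).round(1); print(y,P,(M.T@(P-s["eef_pos"])).round(1)[:2])
E
```

```text
(322, 150) [511.  192.5 116. ]
(320, 208) [524.5 151.4 116. ]
(320.5, 212) [525.9 148.6 116. ]
[  4.47165891   0.41743629 116.42438416]
[  2.9133677    1.76344092 116.42461401]
[488.8 170.7  66. ]
[487.2 147.4  66. ]
cam [498. 230. 345.]
146 [512.  187.2  65. ] [37.3  0.5]
152 [511.  190.3 112.3] [40.6  0.7]
158 [512.2 187.3 117.7] [37.4  0.8]
164 [513.6 183.2 117.7] [33.   0.7]
170 [515.2 179.  116.7] [28.5  0.7]
176 [516.6 175.  117.5] [24.3  0.7]
182 [518.1 171.  117.9] [20.   0.7]
188 [519.7 166.6 117.5] [15.3  0.7]
194 [521.3 162.3 117.1] [10.8  0.7]
200 [522.9 157.8 116.6] [6.  0.7]
206 [524.4 153.7 117.5] [1.6 0.7]
212 [526.2 148.9 116.6] [-3.5  0.7]
218 [527.7 144.6 117.1] [-8.1  0.6]
224 [529.5 139.7 116.3] [-13.3   0.6]
230 [531.2 135.3 116.7] [-18.    0.7]
236 [541.5 106.3  60.4] [-48.8   0.4]
```

```bash
python3 -m jog '[{"tx":4.5,"ty":0.6,"tz":15,"ax":0,"ay":0,"az":0,"jaw":-0.3},{"tx":0,"ty":0,"tz":40,"ax":0,"ay":0,"az":0,"jaw":-0.3},{"tx":0,"ty":0,"tz":40,"ax":0,"ay":0,"az":0,"jaw":-0.1},{"tx":0,"ty":0,"tz":19,"ax":0,"ay":0,"az":0,"jaw":0.1},{"tx":0,"ty":0,"tz":0,"ax":0,"ay":0,"az":0,"jaw":0.3}]' 60; python3 -m jog '[{"tx":0,"ty":0,"tz":0,"ax":0,"ay":0,"az":0,"jaw":0.6},{"tx":0,"ty":0,"tz":0,"ax":0,"ay":0,"az":0,"jaw":1},{"tx":0,"ty":0,"tz":0,"ax":0,"ay":0,"az":0,"jaw":1},{"tx":0,"ty":0,"tz":0,"ax":0,"ay":0,"az":0,"jaw":1}]' 60
```

```text
time_s: 4.22
eef_pos: [522.1, 157.4, 85.4]
ee_rot: [-0.001, 0.571, 0.821, -0.001]
force: [-0.1, 0.2, -0.1]
grip_width: 0.345
grip_force: 0.0
time_s: 4.72
eef_pos: [521.4, 156.7, 87.7]
ee_rot: [-0.001, 0.571, 0.821, -0.002]
force: [-11.4, -5.4, 3.9]
grip_width: 0.151
grip_force: 58.9
```

```bash
python3 -m jog '[{"tx":0,"ty":-1,"tz":-5,"ax":0,"ay":0,"az":0,"jaw":1},{"tx":0,"ty":0,"tz":-5,"ax":0,"ay":0,"az":0,"jaw":1},{"tx":0,"ty":0,"tz":-4,"ax":0,"ay":0,"az":0,"jaw":1},{"tx":0,"ty":0,"tz":0,"ax":0,"ay":0,"az":0,"jaw":1}]'
python3 - <<'E'
from h import *
s=sense(); c=capture("wrist"); print(s["force"],s["wrist_torque"],s["eef_pos"])
T=cw(c,s); D=c["depth"]
cv2.imwrite("pics/w5.png",cv2.resize(c["color"][150:400,170:470,::-1],None,fx=2,fy=2))
E
```

```text
time_s: 5.22
eef_pos: [521.3, 156.7, 101.1]
ee_rot: [-0.001, 0.571, 0.821, -0.001]
force: [-4.4, -2.1, -7.9]
grip_width: 0.152
grip_force: 58.5
[-4.35991183 -2.1432231  -7.9031763 ] [-0.55842484  0.59897956 -0.06903142] [521.32313792 156.71740865 101.0754614 ]
```

View pics/w5.png

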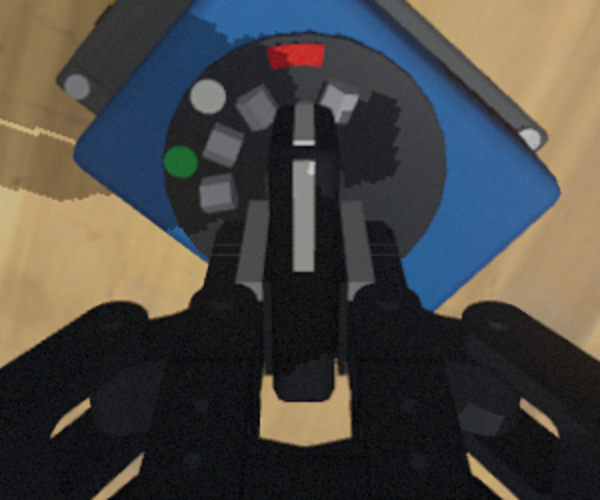

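The bar is lifted: spring force is 7.9 N with 13.4 mm of travel. Its pointer is inside the red arc, between the teeth. Now turning.

```bash
python3 -m jog '[{"tx":0,"ty":0,"tz":0,"ax":0,"ay":0,"az":-0.16,"jaw":1},{"tx":0,"ty":0,"tz":0,"ax":0,"ay":0,"az":-0.16,"jaw":1},{"tx":0,"ty":0,"tz":0,"ax":0,"ay":0,"az":-0.16,"jaw":1},{"tx":0,"ty":0,"tz":0,"ax":0,"ay":0,"az":-0.16,"jaw":1}]'; python3 -m jog '[{"tx":0,"ty":0,"tz":0,"ax":0,"ay":0,"az":-0.16,"jaw":1},{"tx":0,"ty":0,"tz":0,"ax":0,"ay":0,"az":-0.16,"jaw":1},{"tx":0,"ty":0,"tz":0,"ax":0,"ay":0,"az":-0.16,"jaw":1},{"tx":0,"ty":0,"tz":0,"ax":0,"ay":0,"az":-0.16,"jaw":1}]'; python3 -m jog '[{"tx":0,"ty":0,"tz":0,"ax":0,"ay":0,"az":-0.15,"jaw":1},{"tx":0,"ty":0,"tz":0,"ax":0,"ay":0,"az":0,"jaw":1}]'
python3 - <<'E'
from h import *
s=sense(); c=capture("wrist"); print(s["force"],s["wrist_torque"],s["eef_pos"],2*np.arctan2(s["ee_rot"][2],s["ee_rot"][1])-np.pi)
cv2.imwrite("pics/w6.png",cv2.resize(c["color"][150:400,170:470,::-1],None,fx=2,fy=2))
E
```

```text
time_s: 5.78
eef_pos: [520.8, 156.4, 100.6]
ee_rot: [-0.002, 0.281, 0.96, -0.001]
force: [-5.7, -5.5, -8.2]
grip_width: 0.154
grip_force: 58.6
time_s: 6.28
eef_pos: [520.6, 155.9, 100.4]
ee_rot: [-0.003, -0.035, 0.999, -0.001]
force: [-7.1, -10.1, -9.2]
grip_width: 0.156
grip_force: 58.6
time_s: 6.52
eef_pos: [520.6, 155.7, 100.4]
ee_rot: [-0.003, -0.108, 0.994, -0.001]
force: [-7.1, -9.1, -9.0]
grip_width: 0.154
grip_force: 58.6
[-7.11376707 -9.06804882 -9.01570837] [-1.4903117   1.12773902  0.05030431] [520.58416223 155.72431682 100.40387792] 0.2169335008460762
```

View pics/w6.png

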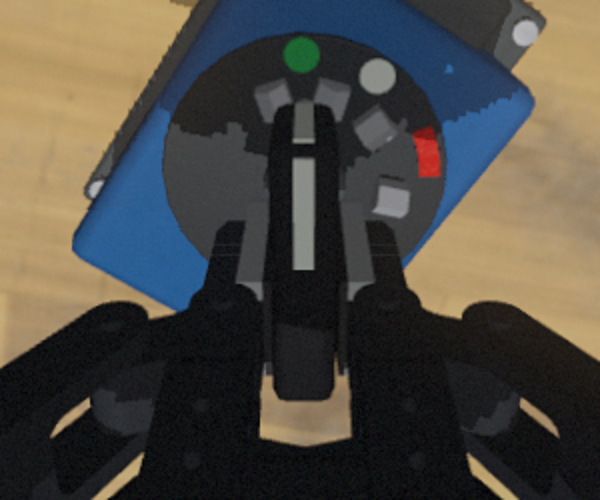

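The pointer is lined up with the green dot, between its two teeth. I'm lowering, opening and backing off.

```bash
python3 -m jog '[{"tx":0,"ty":0,"tz":5,"ax":0,"ay":0,"az":0,"jaw":1},{"tx":0,"ty":0,"tz":5,"ax":0,"ay":0,"az":0,"jaw":1},{"tx":0,"ty":0,"tz":3,"ax":0,"ay":0,"az":0,"jaw":1},{"tx":0,"ty":0,"tz":0,"ax":0,"ay":0,"az":0,"jaw":1}]'; python3 -m jog '[{"tx":0,"ty":0,"tz":0,"ax":0,"ay":0,"az":0,"jaw":0.3},{"tx":0,"ty":0,"tz":0,"ax":0,"ay":0,"az":0,"jaw":0},{"tx":0,"ty":0,"tz":0,"ax":0,"ay":0,"az":0,"jaw":0},{"tx":0,"ty":0,"tz":0,"ax":0,"ay":0,"az":0,"jaw":0}]'; python3 -m jog '[{"tx":0,"ty":0,"tz":-20,"ax":0,"ay":0,"az":0,"jaw":0},{"tx":0,"ty":0,"tz":-50,"ax":0,"ay":0,"az":0,"jaw":0},{"tx":0,"ty":0,"tz":-50,"ax":0,"ay":0,"az":0,"jaw":0},{"tx":0,"ty":0,"tz":0,"ax":0,"ay":0,"az":0,"jaw":0}]'
python3 - <<'E'
from h import *
from scipy.spatial.transform import Rotation as R
s=sense(); c=capture("wrist"); print(s["force"],s["eef_pos"])
cv2.imwrite("pics/w7.png",cv2.resize(c["color"][80:280,200:440,::-1],None,fx=2.5,fy=2.5))
T=cw(c,s)
for y in range(140,250,8):
    P=(T[:3,:3]@(ray(c,(320,y))*c["depth"][y,320])+T[:3,3]).round(1); print(y,P)
E
```

```text
time_s: 7.08
eef_pos: [520.6, 155.7, 87.8]
ee_rot: [-0.003, -0.107, 0.994, -0.001]
force: [-8.7, -10.0, -4.2]
grip_width: 0.15
grip_force: 59.1
time_s: 7.58
eef_pos: [522.5, 157.1, 88.6]
ee_rot: [0.0, -0.107, 0.994, 0.0]
force: [-0.5, -0.4, -0.3]
grip_width: 0.502
grip_force: 0.0
time_s: 8.07
eef_pos: [523.9, 157.2, 212.1]
ee_rot: [0.004, -0.107, 0.994, -0.0]
force: [-0.2, -0.5, -0.6]
grip_width: 0.497
grip_force: 0.0
[-0.15900376 -0.47521559 -0.63568756] [523.85918664 157.22637128 212.12066304]
140 [486.6 147.4  66.5]
148 [487.9 147.9  99.3]
156 [490.4 148.6 117.9]
164 [496.3 149.9 118. ]
172 [502.1 151.1 118.3]
180 [508.4 152.5 117.2]
188 [514.5 153.8 117.4]
196 [520.4 155.1 118.4]
204 [527.2 156.5 117. ]
212 [533.2 157.9 118. ]
220 [540.2 159.4 116.9]
228 [547.2 160.9 116.3]
236 [579.2 167.4  61.5]
244 [588.1 169.4  60.7]
```

View pics/w7.png

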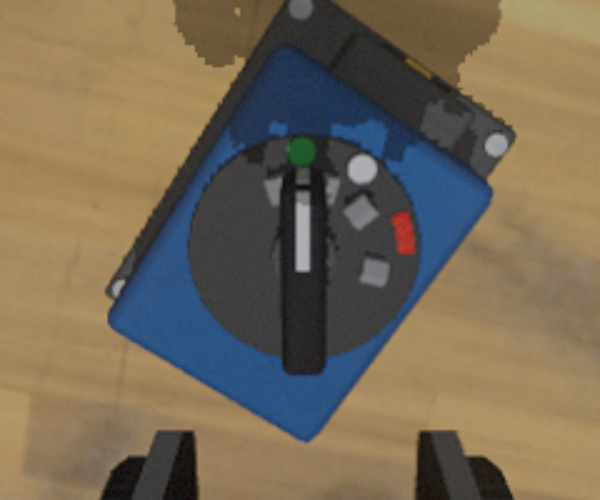

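The bar points at the green dot and its top is at about 117.5 mm. It read about 117 mm while parked down, so it has seated.

```bash
python3 -c "from rig import finish_job; print(finish_job())"
```

```text
the job is handed in; nothing more can be done
None
```

Job handed in: the blue press's selector is at the green mark and seated in its notch (bar top back at its parked height), the orange press was never touched, and the gripper is clear; no verdict was returned.

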